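# Scoop under the spout: set up the laundry dispenser

## Robot

A 6-joint arm with a two-finger parallel gripper is mounted at the origin on the work surface. World frame = base frame: x ahead of the robot, y to its left, z up, the work surface at z = 0. Lengths are in m, angles in rad, forces in N, time in s.
With the tool pointing down it reaches from about 0.3 to 1 m from the base axis. Payload 5.1 kg.
Tool frame: the origin (TCP) lies on the centre line of the jaws, within the pads' length; the fingertips stand 8 mm ahead of it and the grasp point (between the pads) lies 11 mm behind it; z points along the fingers, y is the line along which they close (so a half turn about z gives the same grasp; the last joint's range is limited). The gripper opens to 95 mm and grips with 3 to 60 N. Pads are 20 mm wide; open, the fingers measure 119 mm over their backs; the gripper's body (75 mm by 180 mm) begins 59 mm behind the grasp point.
Start: joints at [-1.318, 0.124, 1.65, -0, 1.367, -0.083], TCP at [0.214, -0.614, 0.223] pointing down, gripper open.
Joint ranges: [-2.61, 2.61], [-1.02, 2.33], [0.03, 2.71], [-1.35, 4.49], [0.32, 2.68], [-2.91, 2.91]. Speed limits (rad/s): [2.57, 2.57, 3.14, 3.14, 3.14, 3.14].

## Interface

Orientations are given as a unit quaternion [x, y, z, w].
In Python, from rig import env, cams gives the robot as it stands.
- The arm moves only by the tool apply_moves, never from a script. Its argument "targets" is one flat list of numbers, 5 for each row, row after row: the closure in counts, from 0 (fully open) to 255 (shut), then the shift along the world's x, y, z in cm, then the turn about the world's z in rad. In form: [jaw, x, y, z, spin, jaw, x, y, z, spin, ...]. A call has 1 to 10 rows; each row is the pose to reach, as a shift and turn from the pose commanded when the call began; what a row does not reach only later rows make up. A row lasts 1/8 s, in which the tool goes at most 62.5 mm and 10.7 degrees, less where a joint would pass 70% of its speed; a pose out of reach is approached as far as the arm can. A call with a gripper value outside its range is refused whole. The fingers move at their own pace and stop on an object; the grip force is fixed at half the most. Time passes only in rows, so rows that repeat a pose let the fingers close. It gives the time, the measured TCP pose, the force, the opening and the grip force at its end, in the units of the state.
- env.sense(): the state, without advancing time (a new reading comes with each control period).
- cams.get_image(name): name is "scene" or "top" or "wrist"; returns a dict with "color" (400x640x3 uint8, red, green, blue), "z_map" (400x640 float32, m along the optical axis (not along the pixel's ray), 0 where there is no reading), "vfov" (degrees; the focal length in pixels is half the picture's height over the tangent of half this angle, whatever the lens; pixels are square), "cx", "cy" (the principal point, pixels), "k1" (the pictures are not rectified: a ray, as slopes to the right and down, at radius r is drawn at 1 + k1 r^2 times it, then the intrinsics apply), "camera_from_world" (4x4, takes a point from world to camera coordinates); the wrist camera has in their place "mount" (4x4, takes a point from camera to tool coordinates, whose origin is the TCP and whose axes are the flange's). Camera axes: x right, y down, z forward; pixel columns grow to the right and rows downward; lengths in m; the calibration is good to about 2 mm. A picture is of the moment at which its call begins: read the wrist's pose just before it.
- env.job_done(): hands the job in; it is judged then, once.
The state is a dict: "clock": time; "q": joint angles; "qd": joint speeds; "joint_torque": joint torques, N m; "eef_pos": TCP position; "tcp_rot": TCP orientation; "contact_force": force on the tool from outside, world axes, zero at the start; "wrist_torque": the same for the moment, N m; "width": finger opening in m; "gripper_force": force on a finger pad.
Only numpy, scipy, OpenCV 4.12 (cv2) and the standard library are available. Lean on these libraries where they do the work, as an engineer would, in place of code of your own. Each camera call takes 0.05 s, during which the arm holds its last target. There are 200 camera calls.

## Task

Lift the grey laundry scoop off the white shelf, up over its front rail without dragging it against the rail, and stand it upright in the middle of the round stand at the foot of the detergent dispenser. Then screw the dispenser's pouring top clockwise (seen from above) until its spout points straight out over the stand, with the mouth above the middle of the scoop; there is no stop at that point, so take care not to screw it well past. Let go of everything and leave the tray of hooks, the peg box and the sleeve board where they are.

Things in the scene. Friction and masses are not known exactly. Their poses are not given: they have to be found in the camera images.
- scoop_mid (a point): Loose grey plastic laundry scoop, 60 g: an open round cup 65 mm tall, 48 mm across at the foot, 54 mm at the rim (52 mm at 45 mm up), wall 3 mm. This point is on the cup's axis, 32.5 mm above its underside (half-way up). z is the cup's axis, up; a handle runs out along -x. It starts upright on the shelf behind the rail, the handle reaching over the rail towards the robot.
- scoop: The same scoop; origin at the centre of its underside, same axes. The handle is a flat bar 16 mm wide and 8 mm thick, at 52 to 60 mm above the underside, ending 80 mm from the cup's axis.
- shelf: Fixed low white resin shelf, 200 mm deep (x) by 280 mm wide (y); origin on the work surface under its centre; its upper board's top is 70 mm above the work surface, open above. The front faces -x, towards the robot.
- shelf_rail: The shelf's front retaining rail, a white bar 10 mm thick along y on three short posts, 94 mm in front of the shelf's centre; origin at board level under the bar's middle; the bar's top is 35 mm above the board.
- dispenser: Fixed white plastic detergent dispenser: a round jar 90 mm across (its foot 100 mm) and about 100 mm tall, with a low round stand joined to its foot. Origin on the work surface on the jar's axis, z up; the stand lies towards -x. It stands left or right of the shelf, on the opposite side from the peg box.
- stand_mid (a point): Centre of the top face of the dispenser's round stand (84 mm across, flat, 6 mm above the work surface), 115 mm from the jar's axis along the dispenser's -x; the axes are the dispenser's.
- spout_top (a joint): Angle in rad of the grey screw-on pouring top about the jar's upright axis: 0 with the spout straight over the stand; starts between -2.5 and -1.3; grows when screwed clockwise seen from above. No stop at 0 (travel -3.4 to 1.2). The thread is stiff (0.06 N m), stays where it is left, and the top sinks 1.9 mm per rad as it is screwed down.
- wing_mid (a point): Grip point of the pouring top, on the jar's axis, 146 mm above the work surface with the joint at 0, in the upright wing on its cap: 56 mm long along x, 14 mm thick along y; the wing's top is 10 mm above this point, the cap's flat top (68 mm across) 24 mm below it. The axes turn with the top; the spout points along -x.
- spout_mouth (a point): Centre of the spout's downward mouth (20 mm across), 115 mm from the jar's axis; about 88 mm above the work surface when the joint is at 0. The spout is a level tube 16 mm thick at about 111 mm; nothing of the spout's outer end is higher than 125 mm.
- hook_tray: Bystander: loose silver aluminium tray of metal hooks, 70 x 90 x 18 mm, on the shelf beside the scoop; origin at the centre of its underside.
- peg_box: Bystander: loose clear plastic peg box with a hinged flap and small knob, 120 x 90 x 55 mm (about 90 mm with the knob), on the work surface on the side of the shelf opposite the dispenser; origin at the centre of its underside.
- sleeve_board: Bystander: loose wooden sleeve board, 90 x 240 x 60 mm, long side along y, on the work surface between the robot and the shelf; origin at the centre of its underside.
There are look-alikes about, which are no part of the job. Leave any green or orange look-alike of the dispenser alone. There is more than one size of the scoop; the one meant has the size given above.

How it is judged:
By the outcome, as a careful person would: the job done as asked, in the order asked, and still so for the second after the job is handed in, with the robot touching nothing.
It also fails if it takes over 72 s, if anything falls off the work surface, if the arm or the gripper's body presses on something with over 40 N, if the wrist force passes 120 N, or if a joint passes its speed limit or range.

## Working session

There is one attempt and no reset: what is moved stays moved. The work goes in short steps, Python scripts to look and compute and a tool call to move; the robot and the scene stay as the last step left them, time stands still between calls to the robot, and variables do not carry over. Pictures are saved under pics/ and viewed, at most 10 in all, crops included, and the job is handed in when it is done.

Besides the shell and the picture viewer there is one more tool, called after "Emit:" as name(argument=value, ...) on one line, values as JSON. apply_moves: Moves the arm, as the interface text tells. Its arguments: {"type":"object","properties":{"targets":{"type":"array","items":{"type":"number"}}},"required":["targets"]}

```bash
ls; mkdir -p pics; cat > h.py <<'E'
import numpy as np, cv2
from rig import env, cams
def K(d):
    f=200/np.tan(np.radians(d["vfov"])/2); return f
def T(d):
    if "camera_from_world" in d: return np.linalg.inv(np.array(d["camera_from_world"]))
    return None
def slopes(d,uv):
    uv=np.atleast_2d(np.asarray(uv,float)); f=K(d)
    M=np.array([[f,0,d["cx"]],[0,f,d["cy"]],[0,0,1]])
    return cv2.undistortPoints(uv[:,None],M,np.array([d["k1"],0,0,0,0.]))[:,0]
def ray(d,uv,Tw=None):
    Tw=T(d) if Tw is None else Tw
    s=slopes(d,uv); v=np.c_[s,np.ones(len(s))]@Tw[:3,:3].T
    return Tw[:3,3],v
def onplane(d,uv,z,Tw=None):
    o,v=ray(d,uv,Tw); return o+v*((z-o[2])/v[:,2])[:,None]
def cloud(d,Tw=None):
    h,w=d["z_map"].shape; u,v=np.meshgrid(np.arange(w),np.arange(h))
    uv=np.c_[u.ravel(),v.ravel()]; o,r=ray(d,uv,Tw)
    return (o+r*d["z_map"].reshape(-1,1)).reshape(h,w,3)
def save(name,d): cv2.imwrite(name,cv2.cvtColor(d["color"],cv2.COLOR_RGB2BGR))
E
python3 - <<'E'
from h import *
import pickle
print(env.sense())
for n in ("scene","top"):
    d=cams.get_image(n); save(f"pics/{n}.png",d); pickle.dump(d,open(n+".pkl","wb"))
    print(n,d["vfov"],d["cx"],d["cy"],d["k1"],T(d).round(3).tolist(),(d["z_map"]>0).mean())
E
```

```text
pics
{'clock': 0.0, 'q': array([-1.31762154e+00,  1.24517367e-01,  1.65165375e+00, -2.62638780e-05,
        1.36746439e+00, -8.25827527e-02]), 'qd': array([-8.62163307e-04, -9.23780607e-04,  6.65191505e-04, -1.86772874e-04,
       -3.37312510e-03, -9.42016107e-05]), 'joint_torque': array([ 1.58025592e-03, -4.17601991e+01, -3.59936035e+01,  7.76171708e-02,
        4.90114465e-02, -1.67843641e-04]), 'eef_pos': array([ 0.21398772, -0.61311996,  0.22139105]), 'tcp_rot': array([ 9.85940464e-01,  1.67093860e-01, -9.98301680e-05, -1.01662011e-03]), 'contact_force': array([-0.39629697,  0.49725688, -0.45487179]), 'wrist_torque': array([0.01791859, 0.04699929, 0.03164752]), 'gripper_force': 0.0, 'width': 0.09505854893655821}
scene 55.59051091188007 322.40774259543934 201.40594161506147 -0.07146591871163793 [[-0.659, 0.466, -0.59, 1.121], [0.751, 0.387, -0.535, 0.629], [-0.021, -0.796, -0.606, 0.715], [0.0, 0.0, 0.0, 1.0]] 0.9832578125
top 51.966701770240654 317.9606242075946 192.29372122860158 -0.09930957634000427 [[0.003, -0.994, 0.106, 0.407], [-1.0, -0.002, 0.015, 0.086], [-0.015, -0.107, -0.994, 1.17], [0.0, 0.0, 0.0, 1.0]] 0.99607421875
```

View pics/scene.png

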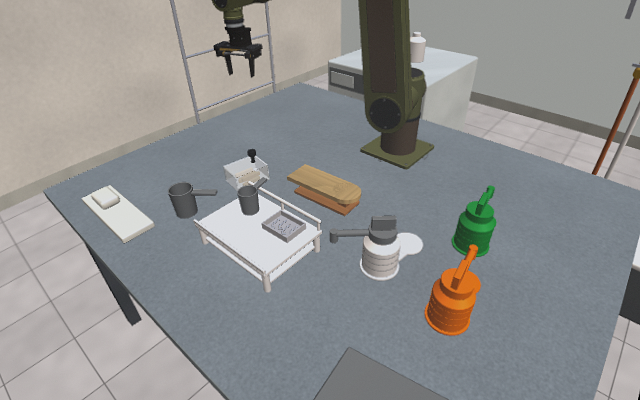

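View pics/top.png

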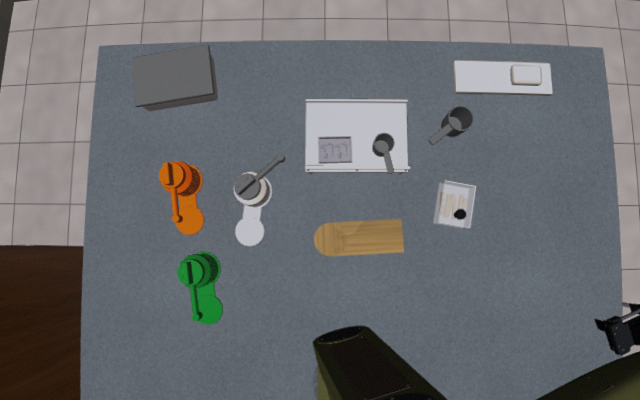

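Scoop candidates (top view): one on the shelf at (384,144) and a larger dark one on the work surface at (458,121). The shelf one fits "behind the rail, handle over the rail". I'll measure both and confirm with a crop. Dispenser: white one at (252,188), stand at (250,232); green (200,270) and orange (182,178) are look-alikes.

```bash
python3 - <<'E'
from h import *
import pickle
d=pickle.load(open("top.pkl","rb")); c=cloud(d); im=d["color"].astype(int)
hsv=cv2.cvtColor(d["color"],cv2.COLOR_RGB2HSV)
s=pickle.load(open("scene.pkl","rb"));cs=cloud(s)
def st(name,m,cc=c):
    p=cc[m]; print(name,m.sum(),"med",np.median(p,0).round(4),"min",np.percentile(p,1,axis=0).round(4),"max",np.percentile(p,99,axis=0).round(4))
    return p
def box(u0,v0,u1,v1):
    m=np.zeros((400,640),bool); m[v0:v1,u0:u1]=1; return m
z=c[...,2]
st("table",box(280,280,310,310)&(z>-1))
st("board",box(310,110,360,130))
# rail
p=st("rail",box(300,160,415,180)&(z>.09)&(hsv[...,2]>150)&(hsv[...,1]<40))
dark=(hsv[...,2]<120)&(hsv[...,1]<60)
p=st("scoop",box(365,125,400,175)&dark&(z>.11))
def rim(m,name):
    p=c[m]; zt=np.percentile(p[:,2],98); print(name,"zt",zt)
for nm,b in (("small",box(365,128,400,158)),("big",box(440,100,476,138))):
    m=b&dark; p=c[m]; print(nm,np.percentile(p[:,2],[1,50,95,99]).round(4), np.percentile(p,[1,99],axis=0).round(4).tolist())
# stand
m=box(225,205,270,250)&(hsv[...,2]>170)&(z<.03)&(hsv[...,1]<40); st("stand",m)
m=box(225,160,295,215); 
st("wing",m&(z>.145)); st("cap",m&(z>.122)&(z<.14)&dark); st("spout",m&(z>.1)&(z<.13)&dark)
for l in range(1):
    st("tray",box(315,132,355,168)&(z>.08)); st("peg",box(425,170,485,235)&(z>.02)); st("sleeve",box(300,205,415,265)&(z>.02))
st("scene scoop",box(236,180,262,216)&(s["color"].max(2)<110),cs)
cr=d["color"][90:180,360:480]; cr2=s["color"][170:225,160:330]
A=cv2.resize(cr,(600,450),interpolation=2); B=cv2.resize(cr2,(600,194),interpolation=2)[:150]
cv2.imwrite("pics/crop.png",cv2.cvtColor(np.vstack([A,B]),cv2.COLOR_RGB2BGR))
E
```

```text
table 900 med [0.2441 0.168  0.0007] min [ 0.2025  0.1282 -0.0045] max [0.2839 0.2102 0.0062]
board 1000 med [0.7268 0.0593 0.0703] min [ 0.6992 -0.0094  0.0657] max [0.7542 0.1255 0.0757]
rail 384 med [0.5874 0.0133 0.1044] min [ 0.4071 -0.1342  0.0981] max [0.5916 0.1342 1.1701]
scoop 265 med [ 0.6223 -0.0763  0.1299] min [ 0.5687 -0.0909  0.1106] max [ 0.6716 -0.0402  0.1399]
small [0.0705 0.1009 0.1362 0.1383] [[0.6103, -0.0908, 0.0705], [0.6714, -0.0415, 0.1383]]
big [-0.0048  0.0096  0.0878  0.0914] [[0.6795, -0.3613, -0.0048], [0.8095, -0.23, 0.0914]]
stand 840 med [0.4319 0.2969 0.0062] min [0.384  0.2618 0.0007] max [0.492  0.3367 0.0117]
wing 170 med [0.5321 0.2814 0.1604] min [0.4071 0.086  0.1463] max [0.5558 0.3073 1.1701]
cap 455 med [0.5399 0.2737 0.1262] min [0.5026 0.2085 0.1221] max [0.603  0.3161 0.1349]
spout 513 med [0.548  0.2646 0.1254] min [0.502  0.1985 0.1136] max [0.6034 0.316  0.1295]
tray 263 med [0.6073 0.06   0.0894] min [0.4071 0.0107 0.0805] max [0.6762 0.1078 1.1701]
peg 1604 med [ 0.4944 -0.2691  0.0596] min [ 0.4298 -0.3257  0.0233] max [ 0.5566 -0.2223  0.1052]
sleeve 2891 med [ 0.4025 -0.0076  0.0605] min [ 0.3571 -0.1229  0.0556] max [0.4508 0.108  0.0671]
scene scoop 501 med [ 0.6548 -0.0558  0.1148] min [ 0.5939 -0.1247  0.0739] max [ 0.6766 -0.0407  0.1368]
```

View pics/crop.png

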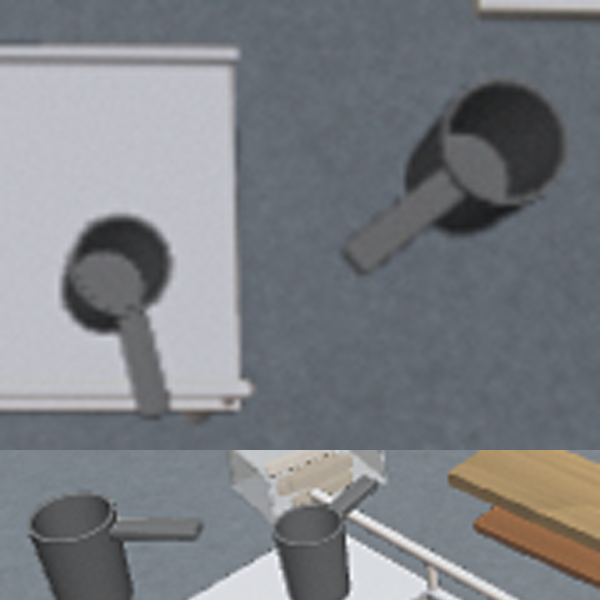

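The crop confirms it. The shelf scoop's rim is at z ≈ 0.136 m, 65 mm above the board, and about 54 mm across. The one on the table is 91 mm tall, so it is the wrong size. Next, precise circle fits.

```bash
python3 - <<'E'
from h import *
import pickle
d=pickle.load(open("top.pkl","rb")); s=pickle.load(open("scene.pkl","rb"))
def big(m):
    cs,_=cv2.findContours(m.astype(np.uint8),0,cv2.CHAIN_APPROX_NONE); return max(cs,key=cv2.contourArea)[:,0]
def box(m,u0,v0,u1,v1):
    o=np.zeros_like(m); o[v0:v1,u0:u1]=m[v0:v1,u0:u1]; return o
def fitc(P,keep=None):
    p=P[:,:2]
    for _ in range(6):
        A=np.c_[2*p,np.ones(len(p))]; x=np.linalg.lstsq(A,(p**2).sum(1),rcond=None)[0]
        r=np.sqrt(x[2]+x[0]**2+x[1]**2); e=abs(np.hypot(*(p-x[:2]).T)-r); p=p[e<max(2*np.median(e),.0015)]
    return x[:2].round(4),r.round(4),len(p)
for nm,dd,bs,bd in (("top",d,(360,120,410,178),(220,140,300,255)),("scene",s,(230,170,275,220),None)):
    g=cv2.cvtColor(dd["color"],cv2.COLOR_RGB2GRAY)
    c=cloud(dd)
    if nm=="top":
        # scoop dark on white board
        hsv=cv2.cvtColor(dd["color"],cv2.COLOR_RGB2HSV)
        m=box(g<130,*bs); k=big(m)
        P=onplane(dd,k,.135); rr=P[P[:,0]>.62]; print("rim",fitc(rr))
        print("handle far",P[P[:,0]<.6].round(3).tolist())
        w=box((hsv[...,2]>165)&(hsv[...,1]<30),*bd); k=big(w)
        P=onplane(dd,k,.006); q=P[(P[:,0]<.43)]; print("stand",fitc(q))
        dk=box((g<135)&(c[...,2]>.1),*bd); k=big(dk); P=onplane(dd,k,.122+.004)
        print("cap",fitc(P))
        P=onplane(dd,k,.116); cap=np.array(fitc(P)[0]); r=np.hypot(*(P[:,:2]-cap).T); f=P[r>.06][:,:2]; dv=f.mean(0)-cap; print("spout dir",np.degrees(np.arctan2(dv[1],dv[0])),r.max())
        wing=c[box(c[...,2]>.15,*bd)&(c[...,2]<.2)]; wp=wing[:,:2]; print("wing",len(wp),wp.mean(0).round(4),np.median(wing[:,2])); u,sv,vt=np.linalg.svd(wp-wp.mean(0)); print("wingdir",np.degrees(np.arctan2(vt[0][1],vt[0][0])),sv)
A=d["color"][140:255,215:315]
cv2.imwrite("pics/disp.png",cv2.cvtColor(cv2.resize(A,None,fx=5,fy=5,interpolation=2),cv2.COLOR_RGB2BGR))
E
```

```text
rim (array([ 0.6463, -0.0653]), np.float64(0.0263), 31)
handle far [[0.599, -0.069, 0.135], [0.596, -0.069, 0.135], [0.594, -0.072, 0.135], [0.591, -0.072, 0.135], [0.588, -0.072, 0.135], [0.586, -0.072, 0.135], [0.583, -0.074, 0.135], [0.581, -0.074, 0.135], [0.578, -0.074, 0.135], [0.575, -0.074, 0.135], [0.573, -0.077, 0.135], [0.57, -0.074, 0.135], [0.57, -0.071, 0.135], [0.57, -0.069, 0.135], [0.57, -0.066, 0.135], [0.57, -0.064, 0.135], [0.57, -0.061, 0.135], [0.57, -0.059, 0.135], [0.57, -0.056, 0.135], [0.57, -0.054, 0.135], [0.57, -0.051, 0.135], [0.57, -0.048, 0.135], [0.57, -0.046, 0.135], [0.57, -0.043, 0.135], [0.57, -0.041, 0.135], [0.57, -0.038, 0.135], [0.57, -0.036, 0.135], [0.57, -0.033, 0.135], [0.57, -0.031, 0.135], [0.57, -0.028, 0.135], [0.57, -0.025, 0.135], [0.57, -0.023, 0.135], [0.57, -0.02, 0.135], [0.57, -0.018, 0.135], [0.57, -0.015, 0.135], [0.57, -0.013, 0.135], [0.57, -0.01, 0.135], [0.57, -0.008, 0.135], [0.57, -0.005, 0.135], [0.568, -0.005, 0.135], [0.565, -0.005, 0.135], [0.562, -0.005, 0.135], [0.56, -0.005, 0.135], [0.557, -0.005, 0.135], [0.557,
[... 1550 characters left out ...]
.135], [0.57, -0.11, 0.135], [0.57, -0.107, 0.135], [0.57, -0.105, 0.135], [0.57, -0.102, 0.135], [0.57, -0.1, 0.135], [0.57, -0.097, 0.135], [0.57, -0.095, 0.135], [0.57, -0.092, 0.135], [0.573, -0.089, 0.135], [0.575, -0.09, 0.135], [0.578, -0.09, 0.135], [0.581, -0.09, 0.135], [0.583, -0.087, 0.135], [0.586, -0.087, 0.135], [0.588, -0.087, 0.135], [0.591, -0.085, 0.135], [0.594, -0.085, 0.135], [0.596, -0.085, 0.135], [0.599, -0.085, 0.135]]
stand (array([0.4199, 0.2988]), np.float64(0.0393), 43)
cap (array([0.5647, 0.2536]), np.float64(0.0679), 61)
spout dir 147.8528865979563 0.08179368610812732
wing 140 [0.5345 0.2847] 0.16038482937917442
wingdir 131.763282321496 [0.19156832 0.05235808]
```

View pics/disp.png

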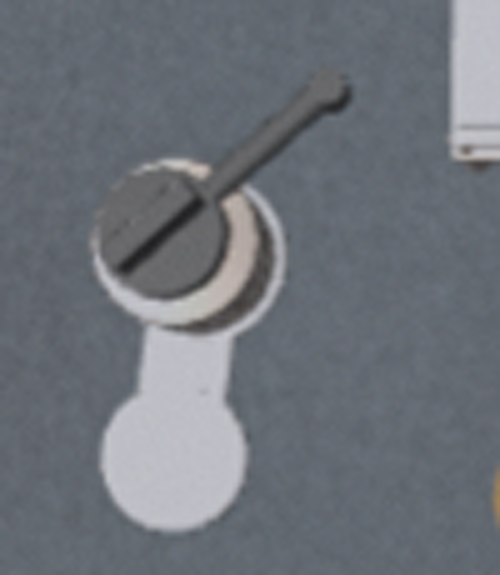

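The view shows the jar with its stand centred at top-picture pixel (250,232) and the spout mouth at about (281,158). The wing is on the jar axis at (0.5345, 0.285), 115 mm from the stand centre (0.420, 0.299), which matches the given distance. I'll move above the scoop now.

Emit:
apply_moves(targets=[0,43.2,54.9,0,-0.1,0,43.2,54.9,0,-0.1,0,43.2,54.9,0,-0.1,0,43.2,54.9,0,-0.1,0,43.2,54.9,0,-0.1,0,43.2,54.9,0,-0.1,0,43.2,54.9,0,-0.1,0,43.2,54.9,0,-0.1,0,43.2,54.9,0,-0.1,0,43.2,54.9,0,-0.1])

```text
clock: 1.35
eef_pos: [0.6014, -0.1206, 0.2222]
tcp_rot: [0.993, 0.118, -0.0, -0.0]
contact_force: [0.3, -1.5, 0.3]
width: 0.0954
gripper_force: 0.0
```

Emit:
apply_moves(targets=[0,8,8,0,0,0,8,8,0,0])

```text
clock: 1.6
eef_pos: [0.6817, -0.0403, 0.222]
tcp_rot: [0.993, 0.118, -0.0, -0.0]
contact_force: [0.2, -0.0, -0.6]
width: 0.0949
gripper_force: 0.0
```

Emit:
apply_moves(targets=[0,-3.5,-2.5,-2,0,0,-3.5,-2.5,-2,0,0,-3.5,-2.5,-2,0])

```text
clock: 1.98
eef_pos: [0.6458, -0.0676, 0.2028]
tcp_rot: [0.993, 0.117, 0.0, -0.0]
contact_force: [-0.3, 0.1, 0.6]
width: 0.0949
gripper_force: 0.0
```

```bash
cat >> h.py <<'E'
from scipy.spatial.transform import Rotation as R
def wrist():
    st=env.sense(); d=cams.get_image("wrist"); Tt=np.eye(4)
    Tt[:3,:3]=R.from_quat(st["tcp_rot"]).as_matrix(); Tt[:3,3]=st["eef_pos"]
    return st,d,Tt@np.array(d["mount"])
def fitc(P):
    p=P[:,:2]
    for _ in range(8):
        A=np.c_[2*p,np.ones(len(p))]; x=np.linalg.lstsq(A,(p**2).sum(1),rcond=None)[0]
        r=np.sqrt(x[2]+x[0]**2+x[1]**2); e=abs(np.hypot(*(p-x[:2]).T)-r); p=p[e<max(2*np.median(e),.001)]
    return x[:2].round(4),r.round(4),len(p)
E
python3 - <<'E'
from h import *
st,d,Tw=wrist(); print(st["eef_pos"],st["tcp_rot"]); save("pics/w1.png",d)
c=cloud(d,Tw); z=c[...,2]; ok=(d["z_map"]>0)
m=ok&(z>.127)&(z<.142)&(abs(c[...,0]-.65)<.06)&(abs(c[...,1]+.065)<.06)
p=c[m]; print(m.sum(),Tw[:3,3])
if m.sum()>20:
    print("rim",fitc(p[p[:,0]>.615]),np.median(p[:,2])); print(np.percentile(p,[2,98],axis=0))
E
```

```text
[ 0.64575057 -0.06761858  0.20275983] [ 9.93090316e-01  1.17352401e-01  1.76846737e-04 -8.12667567e-05]
1540 [ 0.71158705 -0.05178877  0.36576054]
rim (array([ 0.6504, -0.0678]), np.float64(0.0248), 757) 0.13461507276517812
[[ 0.60640358 -0.09308582  0.12783551]
 [ 0.67511891 -0.04299611  0.13698534]]
```

View pics/w1.png

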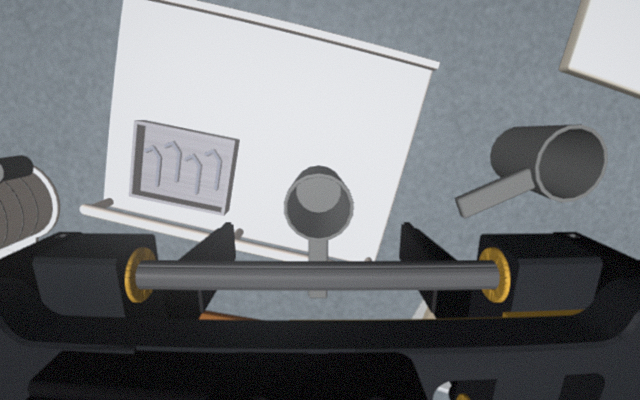

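The wrist view shows the shelf scoop's rim centred near (319,202), midway between the fingertips at about (232,230) and (405,230). Its handle runs straight down the picture, so the spin is right. I'll cast the rim centre to get the x offset.

```bash
python3 - <<'E'
from h import *
st,d,Tw=wrist()
g=cv2.cvtColor(d["color"],cv2.COLOR_RGB2GRAY)
m=np.zeros_like(g); m[150:262,270:370]=(g[150:262,270:370]<150)
cs,_=cv2.findContours(m,0,cv2.CHAIN_APPROX_NONE); k=max(cs,key=cv2.contourArea)[:,0]
P=onplane(d,k,.135,Tw); print(len(k),"rim",fitc(P[k[:,1]<228]), fitc(P[(k[:,1]<228)&(k[:,1]>190)]))
print(onplane(d,[(319,202),(318,230),(319,290)],.132,Tw).round(4))
E
```

```text
473 rim (array([ 0.6529, -0.067 ]), np.float64(0.026), 145) (array([ 0.6491, -0.0679]), np.float64(0.0254), 76)
[[ 0.6533 -0.0676  0.132 ]
 [ 0.631  -0.0722  0.132 ]
 [ 0.5801 -0.0852  0.132 ]]
```

Emit:
apply_moves(targets=[0,0.3,0,-5,0,0,0.3,0,-8,0,0,0.3,0,-9.9,0,0,0.3,0,-9.9,0,255,0.3,0,-9.9,0,255,0.3,0,-9.9,0,255,0.3,0,-9.9,0,255,0.3,0,-9.9,0,255,0.3,0,-9.9,0,255,0.3,0,-9.9,0])

```text
clock: 3.32
eef_pos: [0.6488, -0.0676, 0.1039]
tcp_rot: [0.993, 0.118, 0.0, 0.0]
contact_force: [-0.6, 0.1, 1.2]
width: 0.0533
gripper_force: 30.0
```

Gripped, with the opening at 53 mm. Lifting straight up.

Emit:
apply_moves(targets=[255,0,0,2,0,255,0,0,5,0,255,0,0,8,0,255,0,0,11,0,255,0,0,13,0,255,0,0,13,0])

```text
clock: 4.08
eef_pos: [0.6498, -0.0677, 0.2366]
tcp_rot: [0.993, 0.118, 0.002, 0.001]
contact_force: [-0.5, 0.5, -0.9]
width: 0.0532
gripper_force: 30.0
```

```bash
python3 - <<'E'
from h import *
st,d,Tw=wrist(); print(st["eef_pos"],st["width"],st["gripper_force"],st["contact_force"])
g=cv2.cvtColor(d["color"],cv2.COLOR_RGB2GRAY); c=cloud(d,Tw); rel=c-st["eef_pos"]
m=(abs(rel[...,2]-.031)<.012)&(np.hypot(rel[...,0],rel[...,1])<.04)&(g<170)&(d["z_map"]>0)
print(m.sum(),np.percentile(rel[m],[2,50,98],axis=0).round(4).tolist())
cv2.imwrite("pics/w2.png",cv2.cvtColor(d["color"][100:320,200:450],cv2.COLOR_RGB2BGR))
E
```

```text
[ 0.64975306 -0.06772186  0.23656052] 0.05321661918536307 29.999977113693603 [-0.51398132  0.50429062 -0.90326922]
4666 [[-0.0238, -0.03, 0.0197], [0.0036, -0.0004, 0.0308], [0.0265, 0.0357, 0.0414]]
```

View pics/w2.png

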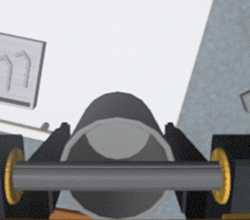

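The scoop is held upright between the jaws, with the rim centred near crop pixel (118,165). Carrying it at height to above the stand.

Emit:
apply_moves(targets=[255,-2,4,0,0,255,-5,9,0,-0.1,255,-8,14,0,-0.2,255,-11,19,0,-0.3,255,-14,24,0,-0.36,255,-17,28,0,-0.36,255,-20,32,0,-0.36,255,-22,35,0,-0.36,255,-23,36.7,0,-0.36,255,-23,36.7,0,-0.36])

```text
clock: 5.38
eef_pos: [0.4173, 0.2998, 0.2318]
tcp_rot: [0.998, -0.061, -0.001, 0.001]
contact_force: [0.4, -1.4, -0.1]
width: 0.0535
gripper_force: 30.0
```

Emit:
apply_moves(targets=[255,0,0,0,0,255,0,0,-4,0,255,0,0,-8,0,255,0,0,-12,0,255,0,0,-16,0,255,0,0,-18,0,255,0,0,-18,0,255,0,0,-18,0])

```text
clock: 6.38
eef_pos: [0.4197, 0.2993, 0.0546]
tcp_rot: [0.998, -0.063, 0.001, -0.0]
contact_force: [0.5, -0.3, -0.2]
width: 0.0535
gripper_force: 30.0
```

```bash
python3 - <<'E'
from h import *
print(env.sense()["eef_pos"],env.sense()["contact_force"]);d=cams.get_image("scene");A=d["color"][190:300,320:470]
cv2.imwrite("pics/s2.png",cv2.cvtColor(cv2.resize(A,None,fx=4,fy=4,interpolation=2),cv2.COLOR_RGB2BGR))
E
```

```text
[0.41970262 0.29934758 0.05463932] [ 0.54807323 -0.27751693 -0.16613658]
```

View pics/s2.png

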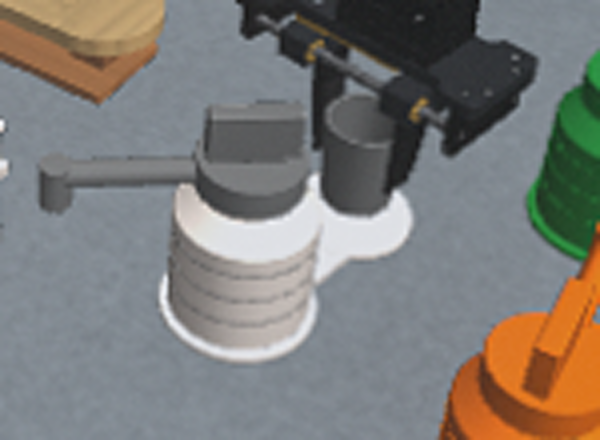

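The crop shows the scoop upright over the stand at about (358,160), with the gripper clear of the jar and wing. Lowering the last 14 mm and releasing.

Emit:
apply_moves(targets=[255,0,0,-0.7,0,255,0,0,-1.2,0,255,0,0,-1.45,0,255,0,0,-1.45,0,255,0,0,-1.45,0,0,0,0,-1.45,0,0,0,0,-1.45,0,0,0,0,-1.45,0,0,0,0,-1.45,0,0,0,0,-1.45,0])

```text
clock: 7.68
eef_pos: [0.4186, 0.2994, 0.0391]
tcp_rot: [0.998, -0.062, -0.0, 0.0]
contact_force: [0.4, 0.0, -0.5]
width: 0.0934
gripper_force: 0.0
```

Emit:
apply_moves(targets=[0,0,0,2,0,0,0,0,6,0,0,0,0,10,0,0,0,0,15,0,0,0,0,20,0,0,-3,-6,22,0.18,0,-6,-12,22,0.36,0,-6,-18,22,0.54,0,-6,-24,22,0.72,0,-6,-24,22,0.9])

```text
clock: 8.93
eef_pos: [0.3583, 0.0577, 0.2593]
tcp_rot: [0.935, 0.354, 0.001, 0.0]
contact_force: [-0.2, 0.4, -0.5]
width: 0.0946
gripper_force: 0.0
```

```bash
python3 - <<'E'
from h import *
print(env.sense()["eef_pos"],env.sense()["q"])
d=cams.get_image("top"); save("pics/t2.png",d); c=cloud(d);z=c[...,2]
g=cv2.cvtColor(d["color"],cv2.COLOR_RGB2GRAY); hsv=cv2.cvtColor(d["color"],cv2.COLOR_RGB2HSV)
m=np.zeros_like(g); m[205:265,222:280]=((g<130)&(hsv[...,1]<60)&((z>.012)|(g<75)))[205:265,222:280]
cs,_=cv2.findContours(m,0,cv2.CHAIN_APPROX_NONE); k=max(cs,key=cv2.contourArea)[:,0]
P=onplane(d,k,.071); print(len(k),"rim",fitc(P),fitc(P[P[:,0]>.405]), P.min(0),P.max(0))
w=np.zeros((400,640),bool); w[150:225,220:300]=1
wing=c[w&(z>.15)&(z<.2)]; print("wing",len(wing),wing.mean(0).round(4)); u,s,vt=np.linalg.svd(wing[:,:2]-wing[:,:2].mean(0),full_matrices=False); print(np.degrees(np.arctan2(vt[0][1],vt[0][0])))
A=d["color"][140:265,215:315]
cv2.imwrite("pics/t2c.png",cv2.cvtColor(cv2.resize(A,None,fx=4.5,fy=4.5,interpolation=2),cv2.COLOR_RGB2BGR))
E
```

```text
[0.35831532 0.05774938 0.25932412] [ 1.17586318e-02 -5.94869269e-01  2.18524889e+00 -2.38677019e-04
  1.55000739e+00  8.58989418e-01]
97 rim (array([0.3972, 0.3006]), np.float64(0.0442), 19) (array([0.4136, 0.2971]), np.float64(0.0288), 23) [0.33990071 0.26862127 0.071     ] [0.441433   0.32574563 0.071     ]
wing 141 [0.5343 0.2849 0.16  ]
131.8035452915782
```

View pics/t2c.png

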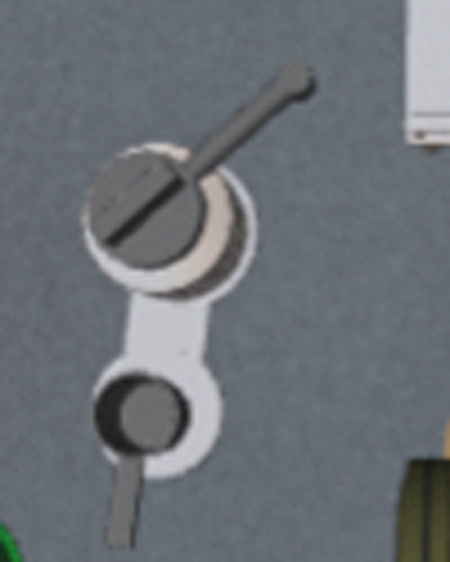

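```bash
python3 - <<'E'
from h import *
d=cams.get_image("top")
f=lambda x,y:(x/4.5+215-.39,y/4.5+140-.39)
print("rim box centre",onplane(d,[f(142.5,413),f(95,413),f(190,413),f(142,371),f(142,457)],.071).round(4))
print("floor",onplane(d,[f(118,415),f(183,415),f(150,383),f(150,450)],.009).round(4))
print("stand",onplane(d,[f(93,413),f(222,413),f(157,478)],.006).round(4))
print("handle end", onplane(d,[f(121,547),f(130,465)],.066).round(4))
c=cloud(d); z=c[...,2]; m=np.zeros_like(z,bool); m[215:245,230:262]=1
p=c[m&(z>.064)&(z<.078)]; print("rim depth",len(p),fitc(p[p[:,0]>.40]))
s=cams.get_image("scene"); cs=cloud(s); z=cs[...,2]; m=(z>.062)&(z<.074)&(np.hypot(cs[...,0]-.42,cs[...,1]-.3)<.045)&(s["color"].max(2)<150)
p=cs[m]; v,u=np.nonzero(m); print("scene",len(p),fitc(p),u.min(),u.max(),v.min(),v.max(),np.percentile(p,[2,98],axis=0).round(4))
cv2.imwrite("pics/s3.png",cv2.cvtColor(cv2.resize(s["color"][200:270,370:440],None,fx=7,fy=7,interpolation=2),cv2.COLOR_RGB2BGR))
E
```

```text
rim box centre [[0.4189 0.2951 0.071 ]
 [0.4187 0.3237 0.071 ]
 [0.4191 0.2665 0.071 ]
 [0.4439 0.2958 0.071 ]
 [0.3928 0.2949 0.071 ]]
floor [[0.4182 0.3224 0.009 ]
 [0.4185 0.2811 0.009 ]
 [0.4385 0.3024 0.009 ]
 [0.3964 0.3017 0.009 ]]
stand [[0.4194 0.339  0.006 ]
 [0.4199 0.2569 0.006 ]
 [0.3788 0.2975 0.006 ]]
handle end [[0.3392 0.3076 0.066 ]
 [0.3879 0.303  0.066 ]]
rim depth 95 (array([0.4167, 0.2986]), np.float64(0.025), 38)
scene 168 (array([0.4206, 0.3002]), np.float64(0.0247), 72) 401 423 217 233 [[0.3771 0.2759 0.0624]
 [0.4465 0.3245 0.0728]]
```

View pics/s3.png

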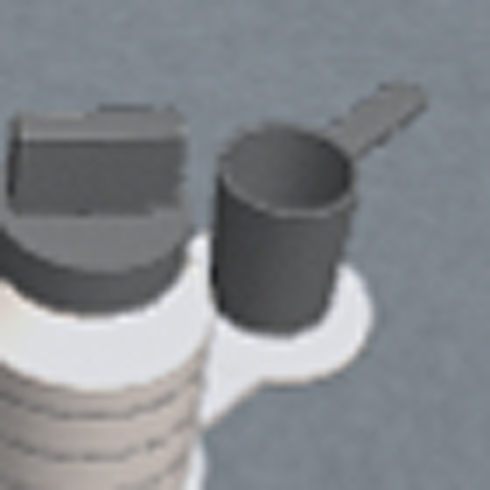

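The rim is centred at about crop (287,168) and the foot sits near the middle of the stand. Measured centres agree to about 2 mm, so the placing is good. Next is moving over the wing, aligned across it, which takes a spin of +1.58.

Emit:
apply_moves(targets=[0,2,2,0,0.18,0,5,5,0,0.36,0,8,8,0,0.54,0,11,12,0,0.72,0,14,16,0,0.9,0,17,20,0,1.08,0,17.6,22.7,0,1.26,0,17.6,22.7,0,1.44,0,17.6,22.7,0,1.58,0,17.6,22.7,0,1.58])

```text
clock: 10.32
eef_pos: [0.5341, 0.2882, 0.2586]
tcp_rot: [0.41, 0.912, -0.0, -0.0]
contact_force: [0.0, -0.1, 0.3]
width: 0.0951
gripper_force: 0.0
```

Emit:
apply_moves(targets=[0,0,0,-2,0,0,0,0,-2,0])

```text
clock: 10.58
eef_pos: [0.5331, 0.2862, 0.2357]
tcp_rot: [0.409, 0.912, -0.002, -0.002]
contact_force: [-0.1, 0.6, -0.8]
width: 0.0949
gripper_force: 0.0
```

```bash
python3 - <<'E'
from h import *
st,d,Tw=wrist(); Rm=R.from_quat(st["tcp_rot"]).as_matrix()
print(st["eef_pos"],"yhead",np.degrees(np.arctan2(Rm[1,1],Rm[0,1])),st["q"].round(3))
save("pics/w3.png",d)
c=cloud(d,Tw); z=c[...,2]; m=(d["z_map"]>0)&(z>.15)&(z<.168)&(np.hypot(c[...,0]-.534,c[...,1]-.285)<.045)
p=c[m]; print(len(p)); 
if len(p)>20:
    print(p.mean(0).round(4),np.median(p[:,2]));
    v,u=np.nonzero(m); (cx,cy),wh,a=cv2.minAreaRect((p[:,:2]*1e3).astype(np.float32)); print(cx,cy,wh,a)
E
```

```text
[0.53307138 0.28617542 0.2357438 ] yhead 41.66369976239191 [ 0.404  0.021  1.736  0.     1.389 -0.323]
1231
[0.5353 0.2876 0.1612] 0.16137579869414612
536.3418579101562 286.2896728515625 (13.546487808227539, 55.57044982910156) 41.88808822631836
```

Emit:
apply_moves(targets=[0,0.2,0,-3,0,0,0.2,0,-6,0,0,0.2,0,-8.5,0,0,0.2,0,-9.4,0,0,0.2,0,-9.4,0,0,0.2,0,-9.4,0])

```text
clock: 11.38
eef_pos: [0.5375, 0.2868, 0.1468]
tcp_rot: [0.409, 0.913, 0.001, 0.001]
contact_force: [1.0, -0.9, 0.1]
width: 0.0951
gripper_force: 0.0
```

```bash
python3 -c "
from h import *
s=env.sense();print(s['eef_pos'],s['contact_force'])"
```

```text
[0.53751952 0.28684655 0.14676802] [ 1.01383945 -0.8897055   0.14898761]
```

Emit:
apply_moves(targets=[0,-0.25,-0.1,-0.6,0,0,-0.25,-0.1,-0.6,0,255,-0.25,-0.1,-0.6,0,255,-0.25,-0.1,-0.6,0,255,-0.25,-0.1,-0.6,0,255,-0.25,-0.1,-0.6,0,255,-0.25,-0.1,-0.6,0,255,-0.25,-0.1,-0.6,0,255,-0.25,-0.1,-0.6,0,255,-0.25,-0.1,-0.6,0])

```text
clock: 12.62
eef_pos: [0.5342, 0.2855, 0.1392]
tcp_rot: [0.409, 0.913, 0.0, -0.0]
contact_force: [-0.3, 0.9, 0.2]
width: 0.0209
gripper_force: 0.0
```

Emit:
apply_moves(targets=[255,0,0,0,0,255,0,0,0,0,255,0,0,0,0])

```text
clock: 13.0
eef_pos: [0.5353, 0.2865, 0.1394]
tcp_rot: [0.409, 0.913, 0.002, 0.001]
contact_force: [4.7, 3.6, -3.4]
width: 0.014
gripper_force: 30.0
```

Emit:
apply_moves(targets=[255,0.1,0.1,-0.03,-0.16,255,0.1,0.1,-0.06,-0.32,255,0.1,0.1,-0.09,-0.48,255,0.1,0.1,-0.12,-0.64,255,0.1,0.1,-0.15,-0.8,255,0.1,0.1,-0.18,-0.96,255,0.1,0.1,-0.21,-1.12,255,0.1,0.1,-0.24,-1.28,255,0.1,0.1,-0.27,-1.44,255,0.1,0.1,-0.3,-1.6])

```text
clock: 14.25
eef_pos: [0.5368, 0.2866, 0.1363]
tcp_rot: [0.94, 0.34, 0.002, 0.0]
contact_force: [5.5, 0.7, -2.9]
width: 0.0137
gripper_force: 30.0
```

Emit:
apply_moves(targets=[255,0,0,-0.03,-0.16,255,0,0,-0.06,-0.32,255,0,0,-0.09,-0.48,255,0,0,-0.12,-0.64,255,0,0,-0.14,-0.74,255,0,0,-0.14,-0.74,255,0,0,-0.14,-0.74])

```text
clock: 15.12
eef_pos: [0.537, 0.286, 0.1349]
tcp_rot: [1.0, -0.02, 0.002, 0.0]
contact_force: [5.5, -1.6, -3.5]
width: 0.0139
gripper_force: 30.0
```

```bash
cat > sp.py <<'E'
from h import *
st=env.sense(); Rm=R.from_quat(st["tcp_rot"]).as_matrix(); print(st["eef_pos"],"yhead",np.degrees(np.arctan2(Rm[1,1],Rm[0,1])),st["contact_force"])
for n in ("scene","top"):
    d=cams.get_image(n); c=cloud(d); z=c[...,2]; h=cv2.cvtColor(d["color"],cv2.COLOR_RGB2HSV)
    m=(z>.1)&(z<.125)&(h[...,1]<70)&(h[...,2]<150)&(c[...,0]>.38)&(c[...,0]<.495)&(abs(c[...,1]-.297)<.05)
    p=c[m]; print(n,len(p))
    if len(p)>15:
        ax=np.array([.535,.286]); far=p[p[:,0]<.47,:2]
        b=p[p[:,0]>.44,:2]; print("mean far",far.mean(0).round(4),"dir",np.degrees(np.arctan2(*(far.mean(0)-ax)[::-1])),"xmin",p[:,0].min())
        e=p[p[:,0]<.432]; 
        if len(e): print("end",e.mean(0).round(4),e.min(0).round(4),e.max(0).round(4))
s=d if n=="scene" else cams.get_image("scene")
cv2.imwrite("pics/sp.png",cv2.cvtColor(np.hstack([cv2.resize(s["color"][195:275,360:440],(400,400),interpolation=2),cv2.resize(d["color"][160:250,210:300],(400,400),interpolation=2)]),cv2.COLOR_RGB2BGR))
E
python3 sp.py
```

```text
[0.53696289 0.28600981 0.13488307] yhead -92.34516670914937 [ 5.54821585 -1.6026427  -3.51914388]
scene 80
mean far [0.4584 0.2925] dir 175.16066206936443 xmin 0.43816764026564436
top 0
```

Emit:
apply_moves(targets=[255,0,0,-0.01,-0.07,255,0,0,-0.01,-0.07,255,0,0,-0.01,-0.07,0,0,0,-0.01,-0.07,0,0,0,-0.01,-0.07,0,0,0,-0.01,-0.07,0,0,0,-0.01,-0.07])

```text
clock: 16.15
eef_pos: [0.535, 0.2866, 0.1346]
tcp_rot: [0.998, -0.055, -0.0, -0.0]
contact_force: [0.1, 0.7, -0.7]
width: 0.0485
gripper_force: 0.0
```

Emit:
apply_moves(targets=[0,0,0,2,0,0,0,0,6,0,0,0,0,10,0,0,0,0,12,0,0,-3,-6,12,0,0,-6,-12,12,0,0,-10,-18,12,0,0,-14,-24,12,0,0,-16,-26,12,0])

```text
clock: 17.27
eef_pos: [0.3737, 0.0251, 0.2546]
tcp_rot: [0.998, -0.055, -0.0, 0.0]
contact_force: [0.3, -1.6, 0.8]
width: 0.095
gripper_force: 0.0
```

```bash
python3 sp.py; python3 - <<'E'
from h import *
d=cams.get_image("top"); c=cloud(d); z=c[...,2]
w=(z>.148)&(z<.18)&(np.hypot(c[...,0]-.535,c[...,1]-.286)<.05); p=c[w]
(cx,cy),wh,a=cv2.minAreaRect((p[:,:2]*1e3).astype(np.float32)); u,s,vt=np.linalg.svd(p[:,:2]-p[:,:2].mean(0),full_matrices=False)
print("wing",len(p),p.mean(0).round(4),wh,a,np.degrees(np.arctan2(vt[0][1],vt[0][0])))
E
```

```text
[0.37366402 0.02513691 0.25461398] yhead -96.33315509354414 [ 0.32803361 -1.6133362   0.75185973]
scene 175
mean far [0.4418 0.3005] dir 171.131347820812 xmin 0.4119429750934651
end [0.4254 0.3021 0.1164] [0.4119 0.2893 0.1019] [0.4313 0.3099 0.1218]
top 218
mean far [0.4387 0.2955] dir 174.38573928636802 xmin 0.4115937924799687
end [0.4208 0.2972 0.1175] [0.4116 0.289  0.1002] [0.4297 0.3078 0.1228]
wing 133 [0.5348 0.2849 0.156 ] (15.505367279052734, 55.432735443115234) 82.7572021484375 173.20734991070879
```

View pics/sp.png

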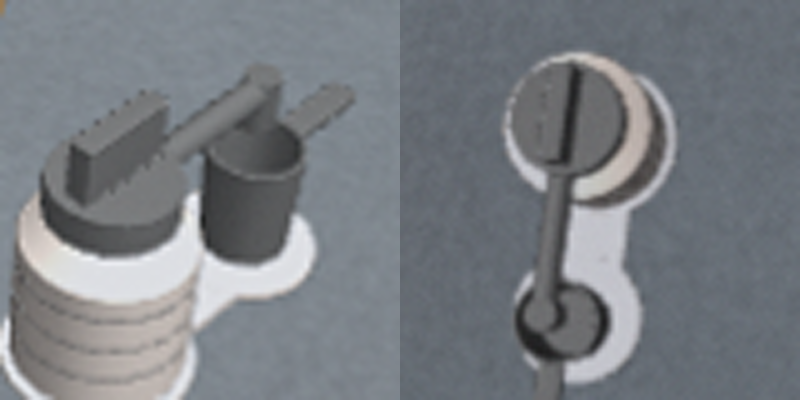

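Top view: the spout end is at about (545,315) in the right half, over the cup. It heads 173.2° and the stand's direction is 173.4°. The wing top is back at 0.156 m, which means the joint is near 0. The arm is clear and open, so I'll hand in.

```bash
python3 -c "
from rig import env
print(env.job_done())"
```

```text
the job is handed in; nothing more can be done
None
```

I stood the scoop upright on the stand, within about 2 mm of its middle, screwed the spout to within about 0.2° of straight over it by my camera measurements, and handed the job in at about 17 s with the gripper open and clear; I never moved the arm against the tray, peg box or sleeve board, but took no final picture to check them.

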